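# Complete the skate-holder order and stack the next tote on it

### The job

One of a pair of child's skate-blade holders still stands out on the bench: stand it on its mounting plates, lengthwise in the grey tote that already holds its mate, in the free half beside the mate. Then take the empty tote off the sloped rack and set it gently on top of that tote, turned the way round in which its feet stand squarely on the ledges so that it stacks, instead of nesting down onto the holders. Leave the lower tote where it stands and everything else on the bench undisturbed.

Things in the scene. Friction and masses are not known exactly. Their poses are not given: they have to be found in the camera images.
- holder: White plastic skate-blade holder with a steel runner, upside down on the bench on two flat mounting plates, runner up: 156 mm long (x), 40 wide (y), 58 high, 0.10 to 0.17 kg. Origin at the centre of its underside, z up, x along the runner; which end points where does not matter. In the middle 55 mm of its length, between its two towers, it is a bridge standing clear of the bench.
- holder_grip (a point): On the holder's bridge, 42 mm above its underside, over its origin: where to pinch it (TCP here, fingers closing along the holder's y). The bridge is 12 mm wide from 29 to 43 mm up, the runner above it 4 mm thick up to 58.
- mate: The other holder of the pair, same shape, standing lengthwise inside the lower tote in its -y half, about 32 mm off the tote's middle. Origin at the centre of its underside.
- tote_low: Grey stack-nest tote on the bench, the mate in it. Origin: centre of its underside; +x towards the hand-grip end, -x towards the cut-down scoop front, z up. 187 mm long without the grip (which reaches 102 from the middle), 165 wide over the rim, 95 high, walls and floor 3 thick. Walls lean out 4 degrees: inside 168 (x) by 124 (y) at the floor, 180 by 136 at 88 up. About 0.32 kg plus contents.
- free_half (a point): Centre of the free half of the lower tote's floor: 32 mm towards +y from its middle, 4.5 mm above its underside (frame as tote_low). The holder's underside goes here, its x along the tote's x; about 8 mm of room on each side and end. Opened to 35 mm, the fingers clear the wall and the mate here.
- ledge_level (a point): On the lower tote's axis, 88 mm above its underside, at the height of its ledges: 7 mm below the rim each long side has a ledge 11 mm wide inside the rim, broken on both sides by open channels 34 mm wide centred at x +60 and x -24. When stacked, the upper tote's origin lies here (play about 3 mm each way), its z up and its x reversed against the lower tote's x.
- tote_up: The same tote, empty, 0.18 to 0.37 kg, at the start on the rack: leaning 30 degrees, its scoop front (-x) low and towards the robot, its hand grip high. Origin and axes as tote_low. Set the same way round as the lower tote it nests: its feet go down the channels. Turned half a turn, with its grip over the lower one's scoop end, its feet stand on the ledges and it stacks.
- feet (a point): Centre of the underside of tote_up, at the height of its feet: under each long side two feet 26 mm long, at x +60 and x -24, reaching to 76 mm from the middle.
- tote_up_grip (a point): Centre of the hand grip of tote_up, at x 96, z 80 mm in its frame: an upright bar 12 mm thick along x (pinch it that way, one finger inside the tote), 68 wide along y, from z 66 to the rim at 95, open above.
- rack: Fixed black metal rack: tray 190 mm wide, 200 along the slope, rising away from the robot at 30 degrees, lip 24 high, cheeks 18. Origin on the bench under the tray's middle (tray 75 high there), x level, up-slope. A level shelf above (x 65 to 145, underside 320 up) leaves no room for an upright tool over the tote's grip. The tote lies loose against the lip: lift it square to the tray 40 mm first.
- puck: Bystander: black hockey puck, 76 across, 25 high.
- stone: Bystander: honing stone, 150 by 50 by 25.
- oil: Bystander: oil bottle, 48 across, 140 high.
- jar: Bystander: jar of rivets, 68 across, 85 high.
- tape: Bystander: roll of tape, 100 across, 25 high.
- driver: Bystander: screwdriver, 190 long.

How it is judged:
On the way:
1. the holder stands upright and lengthwise on the floor of the lower tote, in the free half beside its mate, let go, while the other tote is still away (z of holder in the frame of tote_low between -0.002 and 0.01 m and y of holder in the frame of tote_low between 0.015 and 0.06 m and angle between holder's own z axis and vertical below 0.12 rad and contact force between the fingers and holder below 0.3 N and distance between tote_up and tote_low above 0.15 m and angle between the x axis of holder and the x axis of tote_low, either way round below 0.25 rad), for 0.2 s.
At the end, for the whole second after the job is handed in: Both holders upright (0.12 rad) on the lower tote's floor, each 15 mm or more to its own side, the added one lengthwise (0.25 rad). Upper tote at rest on the ledges, grip over the scoop end: 83-92 mm above, within 8 mm, 0.09 rad in yaw, 0.04 rad in level. Lower tote level, within 30 mm of its start (z of each of holder, mate in the frame of tote_low below 0.01 m and y of holder in the frame of tote_low between 0.015 and 0.06 m and angle between each of holder, mate's own z axis and vertical below 0.12 rad and y of mate in the frame of tote_low below -0.015 m and z of tote_up in the frame of tote_low between 0.083 and 0.092 m and x of tote_up in the frame of tote_low between -0.008 and 0.008 m and y of tote_up in the frame of tote_low between -0.008 and 0.008 m and x of tote_up_grip in the frame of tote_low below -0.08 m and angle between the x axis of tote_up and the x axis of tote_low, either way round below 0.09 rad and angle between the z axis of tote_up and the z axis of tote_low, either way round below 0.04 rad and angle between tote_low's own z axis and vertical below 0.05 rad and distance of tote_low from where it was at the start of the episode below 0.03 m and linear speed of each of tote_up, tote_low below 0.01 m/s and angle between the x axis of holder and the x axis of tote_low, either way round below 0.25 rad); the robot touches nothing.
It fails at once if the upper tote is slammed or pressed hard onto the lower one (over 60 N) (contact force between tote_up and tote_low above 60 N).
It fails at once if a bystander is shifted by more than 30 mm (distance of any of puck, stone, oil, jar, tape, driver from where it was at the start of the episode above 0.03 m).
It fails at once if the lower tote is pushed away by more than 40 mm (distance of tote_low from where it was at the start of the episode above 0.04 m).
It also fails if it takes over 61 s, if anything falls off the work surface, if the arm or the gripper's body presses on something with over 40 N, if the wrist force passes 120 N, or if a joint passes its speed limit or range.

### The arm

A 6-joint arm with a two-finger parallel gripper is mounted at the origin on the work surface. World frame = base frame: x ahead of the robot, y to its left, z up, the work surface at z = 0. Lengths are in m, angles in rad, forces in N, time in s.
With the tool pointing down it reaches from about 0.35 to 0.975 m from the base axis. Payload 4.9 kg.
Tool frame: the origin (TCP) lies between the finger pads, 19 mm behind the fingertips; this is the grasp point; z points along the fingers, y is the line along which they close (so a half turn about z gives the same grasp; the last joint's range is limited). The gripper opens to 85 mm and grips with 20 to 120 N. Pads are 22 mm wide; open, the fingers measure 114 mm over their backs; the gripper's body (76 mm by 85 mm) begins 54 mm behind the grasp point. The pads swing forward as they close: fully open they stand 13 mm farther back than shut.
Start: joints at [1.224, 0.053, 1.613, -0, 1.476, -0.119], TCP at [0.141, 0.609, 0.25] pointing down, gripper open.
Joint ranges: [-3.01, 3.01], [-1.01, 2.22], [0.06, 2.58], [-1.02, 4.17], [0.09, 2.62], [-3.14, 3.14]. Speed limits (rad/s): [2.57, 2.57, 3.14, 3.14, 3.14, 3.14].

### API

Orientations are given as a unit quaternion [w, x, y, z].
In Python, from plant import * gives the robot as it stands. The module is installed in compiled form; this text tells all that it offers.
- The arm moves only by the tool play_rows, never from a script. Its arguments are lists of equal length, an entry for each row: "linear": the shift along the world's x, y, z in m, a list of three; "turn": the turn about the world's z in degrees. A call has 1 to 8 rows; each row shifts and turns the commanded pose from where the row before left it; what a row does not reach is not made up. A row lasts 1/8 s, in which the tool goes at most 62.5 mm and 10.7 degrees, less where a joint would pass 70% of its speed; a pose out of reach is approached as far as the arm can. A call is refused whole if a number of a shift passes 0.0625 or a number of a turn 10.7, either way. A call with a gripper value outside its range is refused whole. "hand" is the finger opening in m, from 0 to 0.0854, set as the call begins (left out, the last holds). The fingers move at their own pace and stop on an object; the grip force is fixed at half the most. Time passes only in rows, so rows that do not move let the fingers close. It gives the time, the measured TCP pose, the force, the opening and the grip force at its end, in the units of the state.
- state(): the state, without advancing time (a new reading comes with each control period).
- grab_frame(name): name is "side" or "top" or "wrist"; returns the picture (384x512x3 uint8, red, green, blue); there is no depth.
- camera_info(name): a dict with "camera_matrix" (3x3 intrinsics, pixels), "origin" and "attitude" of the camera in the world; the wrist camera has in their place "mount" (4x4, takes a point from camera to tool coordinates, whose origin is the TCP and whose axes are the flange's). Camera axes: x right, y down, z forward; pixel columns grow to the right and rows downward; lengths in m; the calibration is good to about 2 mm. A picture is of the moment at which its call begins: read the wrist's pose just before it. camera_info takes no time and is no camera call.
- job_done(): hands the job in; it is judged then, once.
Trained networks look in the newest picture that a camera, given by its name, has taken for a name from the list of things; names that differ only in an ending like _2 or _b are one class to them, and where a whole thing is asked for, a point or a joint stands for the part that bears it (a point fixed in the world has none). Each returns a list of dicts, best first, with "p" (0 to 1); they miss things now and then, are a little off and sometimes report something else, mostly with a low value. They report only what shows in the picture. A call takes as long as a camera call.
- trace(camera, thing): "region" (384x512 bool, what is visible of it) and "location" ([column, row] in pixels, amid what is visible of it).
The state is a dict: "time": time; "joint_pos": joint angles; "joint_vel": joint speeds; "joint_efforts": joint torques, N m; "tool_pos": TCP position; "tool_rot": TCP orientation; "contact_force": force on the tool from outside, world axes, zero at the start; "ft_torque": the same for the moment, N m; "gripper_width": opening from 0.0 (shut) to 1.0 (fully open); "grasp_force": force on a finger pad.
Only numpy, scipy, OpenCV 4.12 (cv2) and the standard library are available. Lean on these libraries where they do the work, as an engineer would, in place of code of your own. Each camera call takes 0.05 s, during which the arm holds its last target. There are 200 camera calls.

## Working session

There is one attempt and no reset: what is moved stays moved. The work goes in short steps, Python scripts to look and compute and a tool call to move; the robot and the scene stay as the last step left them, time stands still between calls to the robot, and variables do not carry over. Pictures are saved under pics/ and viewed, at most 10 in all, crops included, and the job is handed in when it is done.

Besides the shell and the picture viewer there is one more tool, called after "Request:" as a command line: name --pt "numbers of a row" for each row, then --argument value for the rest. play_rows: Moves the arm, as the interface text tells. Its arguments: {"type":"object","properties":{"linear":{"type":"array","items":{"type":"array","items":{"type":"number"}}},"turn":{"type":"array","items":{"type":"number"}},"hand":{"type":"number"}},"required":["linear","turn"]}

```bash
mkdir -p pics
cat > h.py <<'E'
from plant import *
import numpy as np, cv2
from scipy.spatial.transform import Rotation as R
def cam(n):
    c=camera_info(n); K=np.array(c["camera_matrix"])
    if "mount" in c:
        s=state(); M=np.array(c["mount"]); q=s["tool_rot"]; Rt=R.from_quat([q[1],q[2],q[3],q[0]]).as_matrix()
        return K,Rt@M[:3,:3],Rt@M[:3,3]+np.array(s["tool_pos"])
    a=np.array(c["attitude"],float)
    Rm=a if a.shape==(3,3) else R.from_quat([a[1],a[2],a[3],a[0]]).as_matrix()
    return K,Rm,np.array(c["origin"])
def pix2w(c,uv,z):
    K,Rm,o=c; uv=np.atleast_2d(uv).astype(float)
    d=(Rm@np.linalg.inv(K)@np.c_[uv,np.ones(len(uv))].T).T
    return o+d*((z-o[2])/d[:,2])[:,None]
def w2pix(c,P):
    K,Rm,o=c; p=(np.atleast_2d(P)-o)@Rm; p=p@K.T; return p[:,:2]/p[:,2:]
def snap(n,f):
    c=cam(n); im=np.array(grab_frame(n)); cv2.imwrite(f"pics/{f}.png",im[:,:,::-1]); return c,im
E
python3 - <<'E'
from h import *
for n in("top","side","wrist"):
    c,im=snap(n,n+"0")
    print(n,c[0].tolist(),c[1].round(3).tolist(),c[2].round(3))
a=cv2.imread("pics/top0.png");cv2.imwrite("pics/v0.png",cv2.resize(a,(800,600)))
a=cv2.imread("pics/side0.png");cv2.imwrite("pics/v1.png",cv2.resize(a,(800,600)))
for t in ["holder","mate","tote_low","tote_up","rack","tote_up_grip"]:
    for cc in("top","side"):
        print(cc,t,[(round(d["p"],2),np.round(d["location"]),int(d["region"].sum())) for d in trace(cc,t)[:3]])
print(state())
E
```

```text
top [[401.88980305004554, 0.0, 257.69952187595396], [0.0, 401.88980305004554, 186.85091397043215], [0.0, 0.0, 1.0]] [[-0.035, -0.978, 0.206], [-0.999, 0.035, -0.004], [-0.003, -0.206, -0.979]] [ 0.378 -0.05   1.235]
side [[428.44861872932415, 0.0, 252.9392968765531], [0.0, 428.44861872932415, 196.05423547919523], [0.0, 0.0, 1.0]] [[-0.94, -0.239, 0.243], [-0.341, 0.651, -0.679], [0.004, -0.721, -0.693]] [0.31  0.793 0.98 ]
wrist [[298.07663120314857, 0.0, 260.34004307190963], [0.0, 298.07663120314857, 193.2339852328802], [0.0, 0.0, 1.0]] [[0.227, 0.936, 0.268], [0.974, -0.217, -0.064], [-0.002, 0.275, -0.961]] [0.073 0.625 0.373]
top holder [(0.64, array([234., 237.]), 526)]
side holder [(0.97, array([290., 249.]), 862), (0.55, array([242., 316.]), 6801)]
top mate [(0.82, array([349., 186.]), 495)]
side mate [(0.8, array([275., 159.]), 327)]
top tote_low [(0.93, array([338., 185.]), 3073), (0.33, array([187., 150.]), 491)]
side tote_low [(0.83, array([274., 169.]), 2169)]
top tote_up [(0.58, array([120., 230.]), 4595)]
side tote_up [(0.74, array([242., 316.]), 6859)]
top rack [(0.61,
[... 259 characters left out ...]
0.75, 'joint_pos': array([ 1.22403837e+00,  5.26365279e-02,  1.61286522e+00, -1.89574799e-05,
        1.47600230e+00, -1.19000013e-01]), 'joint_vel': array([-0.00186796,  0.00079765, -0.00025096,  0.00156019, -0.00122339,
       -0.00035174]), 'joint_efforts': array([-5.03532137e-04, -3.93608201e+01, -3.70414424e+01, -1.05447828e-04,
        2.83251002e-04,  2.83095795e-05]), 'tool_pos': array([0.14112349, 0.60885244, 0.25006376]), 'tool_rot': array([1.94052974e-05, 1.13632101e-01, 9.93522895e-01, 4.09275394e-05]), 'contact_force': array([-0.3142904 , -0.16434387,  0.11408859]), 'ft_torque': array([0.0687502 , 0.03447084, 0.05598698]), 'grasp_force': 0.0, 'gripper_width': 1.0019629163849475}
```

View pics/v0.png

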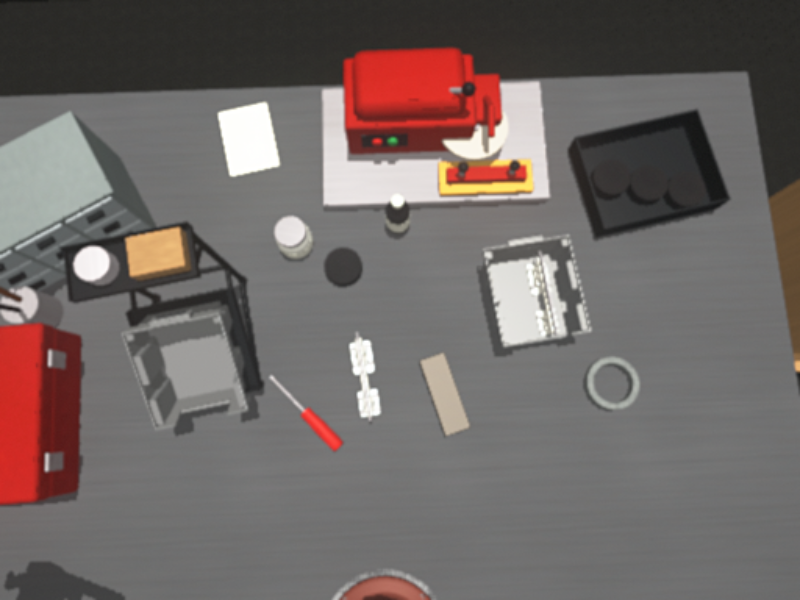

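View pics/v1.png

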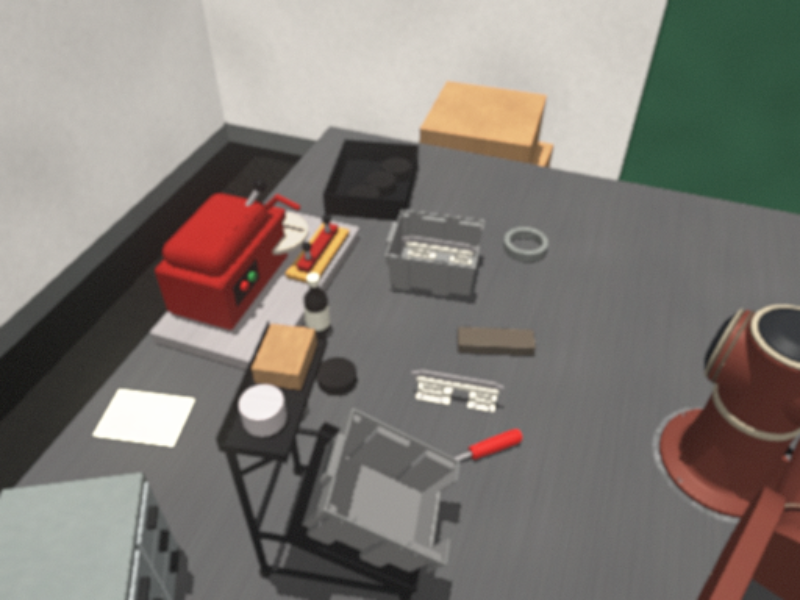

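Run:
```python
from h import *
ct=cam("top");cs=cam("side")
snap("top","t1");snap("side","s1")
for n,c in(("top",ct),("side",cs)):
  for t,z in(("holder",0.04),("mate",0.045),("tote_low",0.06),("tote_up",0.15),("puck",.025),("stone",.025),("oil",.12),("jar",.085),("tape",.025),("driver",.02)):
    ds=trace(n,t)
    if not ds: print(n,t,None);continue
    d=ds[0];v,u=np.nonzero(d["region"]);P=pix2w(c,np.c_[u,v],z)[:,:2];m=(P.max(0)+P.min(0))/2
    w,V=np.linalg.eigh(np.cov(P.T)); a=np.degrees(np.arctan2(V[1,1],V[0,1]))
    print(n,t,round(d["p"],2),P.mean(0).round(3),m.round(3),round(a,1),P.min(0).round(3),P.max(0).round(3))
# lower tote rim corners by hand (display px/1.5625)
s=512/800
for q in [(485,250),(570,236),(590,330),(503,349)]: print("low",pix2w(ct,np.array(q)*s,0.095).round(3))
a=cv2.imread("pics/top0.png")
b=np.hstack([cv2.resize(a[140:236,300:386],(400,447),interpolation=3),cv2.resize(a[185:281,75:161],(400,447),interpolation=3)])
cv2.imwrite("pics/v2.png",b)
```

```text
top holder 0.77 [0.468 0.024] [0.468 0.023] -173.1 [ 0.393 -0.001] [0.543 0.047]
top mate 0.58 [ 0.615 -0.324] [ 0.619 -0.322] -173.8 [ 0.538 -0.349] [ 0.7   -0.294]
top tote_low 0.8 [ 0.624 -0.305] [ 0.623 -0.307] 178.9 [ 0.516 -0.402] [ 0.731 -0.212]
top tote_up 0.63 [0.498 0.324] [0.496 0.327] 45.2 [0.388 0.218] [0.604 0.436]
top puck 0.92 [0.691 0.064] [0.691 0.064] -163.7 [0.652 0.026] [0.729 0.101]
top stone 0.56 [ 0.432 -0.126] [ 0.433 -0.127] -163.8 [ 0.356 -0.17 ] [ 0.51  -0.083]
top oil 0.84 [ 0.761 -0.048] [ 0.763 -0.048] -179.8 [ 0.727 -0.069] [ 0.798 -0.028]
top jar 0.93 [0.736 0.153] [0.738 0.153] -150.1 [0.696 0.117] [0.781 0.189]
top tape 0.61 [ 0.44  -0.449] [ 0.443 -0.445] 99.1 [ 0.394 -0.497] [ 0.492 -0.394]
top driver 0.71 [0.388 0.122] [0.407 0.139] -136.5 [0.338 0.072] [0.476 0.206]
side holder 0.81 [0.465 0.037] [0.47 0.04] -172.0 [ 0.387 -0.001] [0.552 0.081]
side mate 0.85 [ 0.611 -0.326] [ 0.616 -0.322] -174.4 [ 0.534 -0.363] [ 0.699 -0.281]
side tote_low 0.83 [ 0.617 -0.293] [ 0.619 -0.301] 103.9 [ 0.505 -0.443] [ 0.732 -0.158]
side tote_up 0.79 [0.494 0.339] [0.487 0.328] 127.2 [0.379 0.217] [0.595 0.439]
side puck 0.88 [0.685 0.072] [0.685 0.071] 117.2 [0.647 0.028] [0.724 0.115]
side stone 0.98 [ 0.43  -0.115] [ 0.431 -0.117] -162.6 [ 0.355 -0.167] [ 0.506 -0.067]
side oil 0.82 [0.752 0.001] [ 0.753 -0.009] 120.2 [ 0.704 -0.081] [0.802 0.064]
side jar 0.45 [0.458 0.073] [0.461 0.075] -171.4 [0.383 0.034] [0.539 0.116]
side tape 0.77 [ 0.438 -0.436] [ 0.439 -0.437] 96.7 [ 0.388 -0.5  ] [ 0.489 -0.374]
side driver 0.55 [0.374 0.114] [0.374 0.111] -135.5 [0.332 0.068] [0.415 0.154]
low [[ 0.693 -0.212  0.095]]
low [[ 0.715 -0.374  0.095]]
low [[ 0.535 -0.394  0.095]]
low [[ 0.505 -0.233  0.095]]
```

View pics/v2.png

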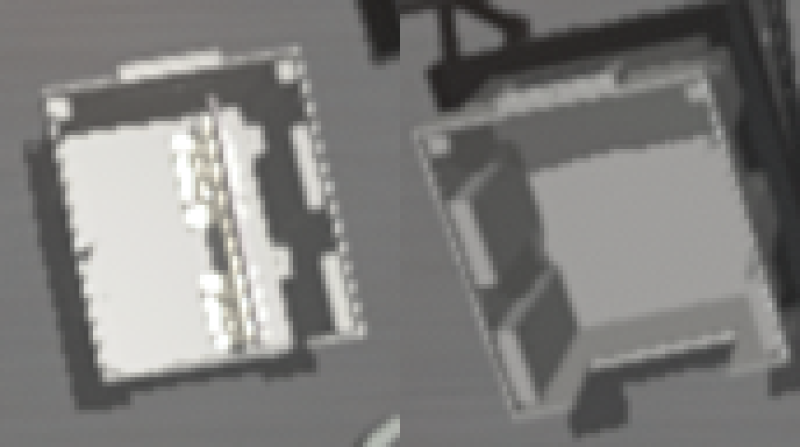

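Request:
play_rows --pt "0.02 -0.055 0.006" --pt "0.02 -0.055 0.006" --pt "0.02 -0.055 0.006" --pt "0.02 -0.055 0.006" --pt "0.02 -0.055 0.006" --pt "0.02 -0.055 0.006" --pt "0.02 -0.055 0.006" --pt "0.02 -0.055 0.006" --turn '[2.5,2.5,2.5,2.5,2.5,2.5,2.5,2.5]' --hand 0.04

```text
time: 2.85
tool_pos: [0.3013, 0.1672, 0.2985]
tool_rot: [0.001, -0.062, 0.998, 0.0]
contact_force: [1.1, -0.7, 0.3]
gripper_width: 0.467
grasp_force: 0.0
```

Request:
play_rows --pt "0.04 -0.036 -0.03" --pt "0.04 -0.036 -0.03" --pt "0.04 -0.036 -0.02" --pt "0.04 -0.036 -0.02" --pt "0 0 0" --turn '[0,0,0,0,0]'

```text
time: 3.48
tool_pos: [0.4614, 0.0228, 0.1953]
tool_rot: [-0.003, -0.059, 0.998, 0.0]
contact_force: [-0.8, 0.6, -0.2]
gripper_width: 0.468
grasp_force: 0.0
```

Run:
```python
from h import *
c,im=snap("wrist","w1")
s=state();print(s["time"],s["tool_pos"],s["gripper_width"])
for d in trace("wrist","holder")[:2]:
    v,u=np.nonzero(d["region"]);print(d["p"],len(u),d["location"])
    P=pix2w(c,np.c_[u,v],0.045)[:,:2];w,V=np.linalg.eigh(np.cov(P.T));print(P.mean(0),np.degrees(np.arctan2(V[1,1],V[0,1])),P.min(0),P.max(0))
```

```text
3.525 [0.46102826 0.02394901 0.19661899] 0.46828950806709146
0.79 4239 [261.5, 191.7]
[0.45935924 0.02421862] -172.55996017242995 [0.38574804 0.00043383] [0.55528476 0.04865191]
```

View pics/w1.png

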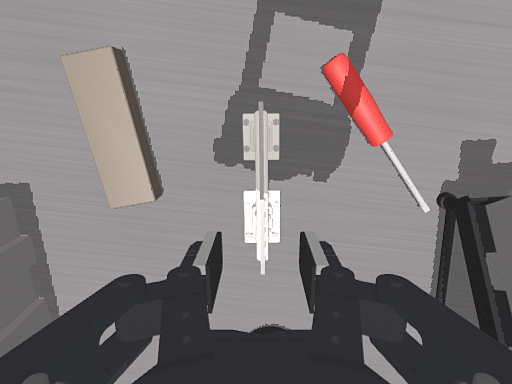

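Run:
```python
from h import *
c=cam("wrist")
A=pix2w(c,[[262,103],[262.5,273]],0.052);print(A,A.mean(0),np.linalg.norm(A[0]-A[1]),np.degrees(np.arctan2(*(A[1]-A[0])[[1,0]])))
B=pix2w(c,[[261,137],[262,217]],0.006);print(B.mean(0),np.degrees(np.arctan2(*(B[1]-B[0])[[1,0]])))
q=state()["tool_rot"];print(R.from_quat([q[1],q[2],q[3],q[0]]).as_matrix()[:,1])
```

```text
[[0.38680212 0.01774749 0.052     ]
 [0.55160259 0.03832756 0.052     ]] [0.46920236 0.02803753 0.052     ] 0.16608049933856991 7.118173654595596
[0.46414871 0.02689951 0.006     ] 7.615149229614826
[-1.20025018e-01  9.92770660e-01  6.42411604e-04]
```

Request:
play_rows --pt "0.003 0.0015 -0.04" --pt "0.003 0.0015 -0.04" --pt "0 0 -0.04" --pt "0 0 -0.0345" --pt "0 0 0" --turn '[0,0,0,0,0]'

```text
time: 4.2
tool_pos: [0.4647, 0.0291, 0.042]
tool_rot: [-0.002, -0.061, 0.998, 0.0]
contact_force: [-0.6, 0.5, 0.4]
gripper_width: 0.47
grasp_force: 0.0
```

Request:
play_rows --pt "0 0 0" --pt "0 0 0" --pt "0 0 0" --pt "0 0 0" --turn '[0,0,0,0]' --hand 0.0

```text
time: 4.7
tool_pos: [0.469, 0.0277, 0.0461]
tool_rot: [0.002, -0.061, 0.998, -0.0]
contact_force: [-2.0, -0.3, 7.8]
gripper_width: 0.118
grasp_force: 63.5
```

Request:
play_rows --pt "0 0 0.03" --pt "0 0 0.05" --pt "0 0 0.05" --pt "0 0 0.06" --pt "0 -0.05 0.02" --pt "0.02 -0.05 0" --pt "0.02 -0.05 0" --pt "0.02 -0.05 0" --turn '[0,0,0,0,0,0,0,0]'

```text
time: 5.7
tool_pos: [0.5275, -0.1737, 0.254]
tool_rot: [0.0, -0.06, 0.998, -0.0]
contact_force: [0.5, -0.1, -0.5]
gripper_width: 0.125
grasp_force: 62.2
```

Request:
play_rows --pt "0.02 -0.05 0" --pt "0.03 -0.048 0" --pt "0.03 0 0" --pt "0 0 0" --pt "0 0 0" --turn '[0,0,0,0,0]'

```text
time: 6.32
tool_pos: [0.6067, -0.2698, 0.2533]
tool_rot: [-0.0, -0.061, 0.998, 0.0]
contact_force: [-0.8, 0.4, -1.5]
gripper_width: 0.122
grasp_force: 62.2
```

Run:
```python
from h import *
c,im=snap("wrist","w2")
s=state();print(s["time"],s["tool_pos"],s["gripper_width"],s["grasp_force"])
for n in ("tote_low","mate","holder"):
  for d in trace("wrist",n)[:2]: print(n,d["p"],d["location"],d["region"].sum())
```

```text
6.375 [ 0.60651525 -0.26969368  0.2534831 ] 0.11752766912503126 62.17721343040466
tote_low 0.59 [189.1, 180.5] 18003
mate 0.8 [208.0, 170.7] 3250
holder 0.83 [257.5, 164.3] 10144
holder 0.7 [123.7, 28.0] 2160
```

View pics/w2.png

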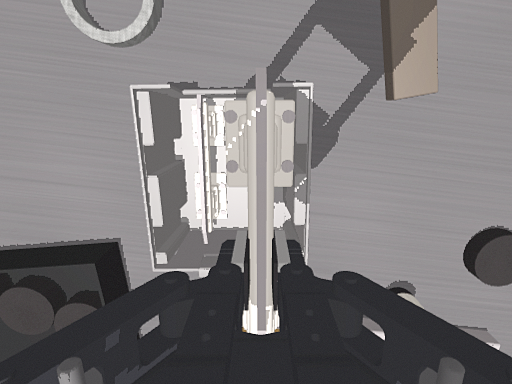

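Run:
```python
from h import *
c=cam("wrist")
P=pix2w(c,[[131,86],[312,84],[152,270]],0.095)[:,:2]
print(P.round(4))
x=P[2]-P[0];y=P[1]-P[0]
print(np.linalg.norm(x),np.linalg.norm(y),np.degrees(np.arctan2(x[1],x[0])),np.degrees(np.arctan2(y[1],y[0]))-90)
a=np.radians(7); 
for a in np.radians([6.5,7.5]):
  ex=np.array([np.cos(a),np.sin(a)]);ey=np.array([-ex[1],ex[0]])
  print("centres",P[0]+.0935*ex+.0825*ey,P[1]+.0935*ex-.0825*ey,P[2]-.0935*ex+.0825*ey)
M=pix2w(c,[[205,97],[206.5,242]],0.0625)[:,:2];d=M[1]-M[0];print("mate",M,M.mean(0),np.linalg.norm(d),np.degrees(np.arctan2(d[1],d[0])))
# held runner: ends
H=pix2w(c,[[262,68],[262,330]],0.267);print(H, np.linalg.norm(H[1]-H[0]))
```

```text
[[ 0.5322 -0.3952]
 [ 0.511  -0.2344]
 [ 0.7161 -0.3726]]
0.18527305904913935 0.1621597552509894 7.00259767185996 7.517187882805445
centres [ 0.61572467 -0.30262273] [ 0.61318888 -0.30579599] [ 0.61381777 -0.30120429]
centres [ 0.61409665 -0.30117851] [ 0.61441915 -0.30400081] [ 0.6125875  -0.30299946]
mate [[ 0.53317906 -0.33451737]
 [ 0.6924575  -0.32166385]] [ 0.61281828 -0.32809061] 0.1597962212949816 4.6136818357271885
[[ 0.52355809 -0.27875798  0.267     ]
 [ 0.63153193 -0.26547923  0.267     ]] 0.10878729179524632
```

Request:
play_rows --pt "0.0045 -0.0013 -0.02" --pt "0 0 -0.04" --pt "0 0 -0.04" --pt "0 0 -0.04" --pt "0 0 -0.03" --pt "0 0 -0.02" --pt "0 0 -0.01" --pt "0 0 0" --turn '[0,0,0,0,0,0,0,0]'

```text
time: 7.52
tool_pos: [0.6121, -0.2725, 0.0537]
tool_rot: [0.001, -0.06, 0.998, -0.001]
contact_force: [1.4, -3.8, -1.3]
gripper_width: 0.12
grasp_force: 64.4
```

Request:
play_rows --pt "0 0 -0.003" --pt "0 0 0" --pt "0 0 0" --turn '[0,0,0]'

```text
time: 7.9
tool_pos: [0.6127, -0.272, 0.0518]
tool_rot: [0.001, -0.06, 0.998, -0.001]
contact_force: [2.1, -3.8, 4.9]
gripper_width: 0.119
grasp_force: 64.4
```

Request:
play_rows --pt "0 0 0" --pt "0 0 0" --pt "0 0 0" --turn '[0,0,0]' --hand 0.033

```text
time: 8.28
tool_pos: [0.6114, -0.2713, 0.0503]
tool_rot: [-0.0, -0.061, 0.998, 0.0]
contact_force: [0.8, -3.9, 1.3]
gripper_width: 0.383
grasp_force: 0.0
```

Request:
play_rows --pt "0 0 0.02" --pt "0 0 0.04" --pt "0 0 0.05" --pt "0 0 0.05" --pt "0 0 0.05" --pt "0 0 0" --pt "0 0 0" --turn '[0,0,0,0,0,0,0]'

```text
time: 9.15
tool_pos: [0.6113, -0.2706, 0.2604]
tool_rot: [-0.0, -0.061, 0.998, 0.001]
contact_force: [-0.3, -0.5, -1.2]
gripper_width: 0.384
grasp_force: 0.0
```

Run:
```python
from h import *
c,im=snap("wrist","w3")
s=state();print(s["time"],s["tool_pos"])
for n in ("tote_low","mate","holder"):
  for d in trace("wrist",n)[:2]: print(n,d["p"],d["location"],d["region"].sum())
```

```text
9.2 [ 0.61083702 -0.27052635  0.25890608]
tote_low 0.77 [245.3, 165.3] 22324
tote_low 0.58 [266.1, 171.2] 2955
mate 0.61 [224.3, 164.9] 3171
mate 0.58 [267.9, 172.7] 3064
holder 0.67 [268.8, 170.4] 3164
```

View pics/w3.png

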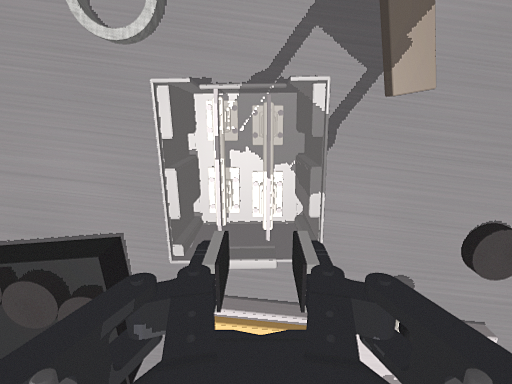

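Run:
```python
from h import *
c=cam("wrist")
P=pix2w(c,[[152,80],[329,78],[170,262],[322,259]],0.095)[:,:2]
print(P.round(4),P.mean(0))
x=P[2]-P[0];y=P[1]-P[0]
print(np.linalg.norm(x),np.linalg.norm(y),np.degrees(np.arctan2(x[1],x[0])),np.degrees(np.arctan2(y[1],y[0]))-90)
for uv in ([[219,90],[223,230]],[[268,97],[268,240]]):
  M=pix2w(c,uv,0.0625)[:,:2];d=M[1]-M[0];print(M.mean(0),np.linalg.norm(d),np.degrees(np.arctan2(d[1],d[0])))
# rack view
ct,im=snap("top","t2"); cs,im=snap("side","s2")
```

```text
[[ 0.5282 -0.3787]
 [ 0.5072 -0.2199]
 [ 0.7099 -0.3555]
 [ 0.6869 -0.1941]] [ 0.60806442 -0.28705316]
0.18318033669531072 0.16018995526007931 7.283801848354674 7.538364929130964
[ 0.60423524 -0.31353457] 0.15327149128348264 6.483974471211721
[ 0.60772452 -0.2617355 ] 0.15913534274991636 7.320511580163717
```

Run:
```python
from h import *
c=cam("top")
s=512/800
a=cv2.imread("pics/t1.png")[140:236,300:386];b=cv2.imread("pics/t2.png")[140:236,300:386]
v=np.hstack([cv2.resize(x,(398,444),interpolation=3) for x in(a,b)]);cv2.imwrite("pics/v3.png",v)
```

```text
(no output)
```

View pics/v3.png

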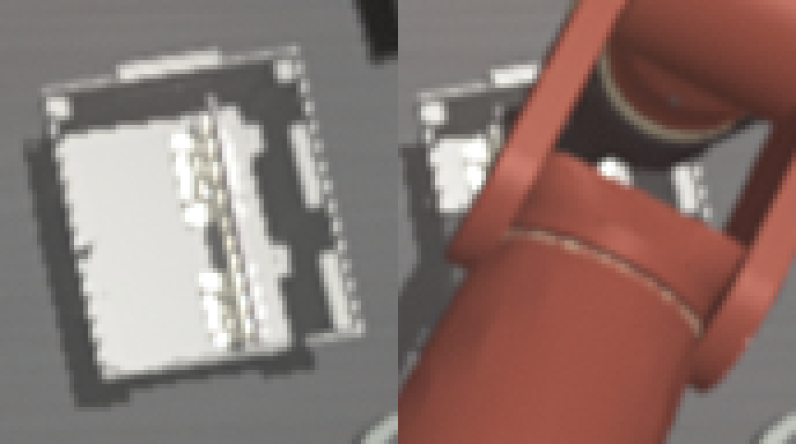

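Run:
```python
from h import *
from scipy.optimize import least_squares
ct=cam("top");cs=cam("side")
C=np.array([[.0935,.0825,.095],[.0935,-.0825,.095],[-.0935,.0825,.095],[-.0935,-.0825,.095]])
T=np.array([[78.9,212.5],[141.2,201.8],[99.7,274.2],[157.4,262]])
S=np.array([[310,512],[355,412],[445,565],[460,462]])/1.5625
def pose(p): return R.from_euler('ZY',[p[3],-p[4]]).as_matrix(),p[:3]
def f(p,w=False):
    Rm,t=pose(p);P=C@Rm.T+t
    return np.r_[(w2pix(ct,P)-T).ravel(),(w2pix(cs,P)-S).ravel(),(p[4]-np.radians(30))*50]
r=least_squares(f,[.5,.32,.1,.2,.52],loss='soft_l1')
print(r.x[:3].round(4),np.degrees(r.x[3:]).round(2),f(r.x).round(1))
Rm,t=pose(r.x)
for n,q in(("grip",[.096,0,.08]),("ledge+y x18",[.018,.0755,.088]),("ledge-y",[.018,-.0755,.088]),("chan+y",[-.024,.081,.09])): print(n,(Rm@q+t).round(4))
```

```text
[0.522  0.3279 0.0691] [ 9.07 28.96] [-0.2  0.1  0.3 -1.2 -0.4  1.1  1.4  1.6  7.1 -0.4 -2.3 -1.6 -0.6  1.3
 -0.6  0.6 -0.9]
grip [0.5667 0.3351 0.1856]
ledge+y x18 [0.4836 0.3983 0.1548]
ledge-y [0.5074 0.2491 0.1548]
chan+y [0.4455 0.3978 0.1362]
```

Request:
play_rows --pt "-0.0104 0.052 0.004" --pt "-0.0104 0.052 0.004" --pt "-0.0104 0.052 0.004" --pt "-0.0104 0.052 0.004" --pt "-0.0104 0.052 0.004" --pt "-0.0104 0.052 0.004" --pt "-0.0104 0.052 0.004" --pt "-0.0104 0.052 0.004" --turn '[0,0,0,0,0.5,0.5,1,1]' --hand 0.06

```text
time: 10.45
tool_pos: [0.5277, 0.1461, 0.2922]
tool_rot: [-0.0, -0.087, 0.996, 0.0]
contact_force: [-0.1, -0.4, 0.5]
gripper_width: 0.703
grasp_force: 0.0
```

Request:
play_rows --pt "-0.0104 0.052 0.004" --pt "-0.0104 0.052 0.004" --pt "0 0 0" --turn '[0,0,0]'

```text
time: 10.82
tool_pos: [0.5066, 0.2513, 0.3004]
tool_rot: [-0.0, -0.089, 0.996, 0.0]
contact_force: [-0.0, -0.8, -0.4]
gripper_width: 0.702
grasp_force: 0.0
```

Run:
```python
from h import *
c,im=snap("wrist","w4")
s=state();print(s["time"],s["tool_pos"]);np.save("c4.npy",np.array([c[0],c[1],np.diag(c[2])]))
cv2.imwrite("pics/w4b.png",cv2.resize(im[:,:,::-1],(800,600),interpolation=3))
```

```text
10.875 [0.5070896  0.24964989 0.30009626]
```

View pics/w4b.png

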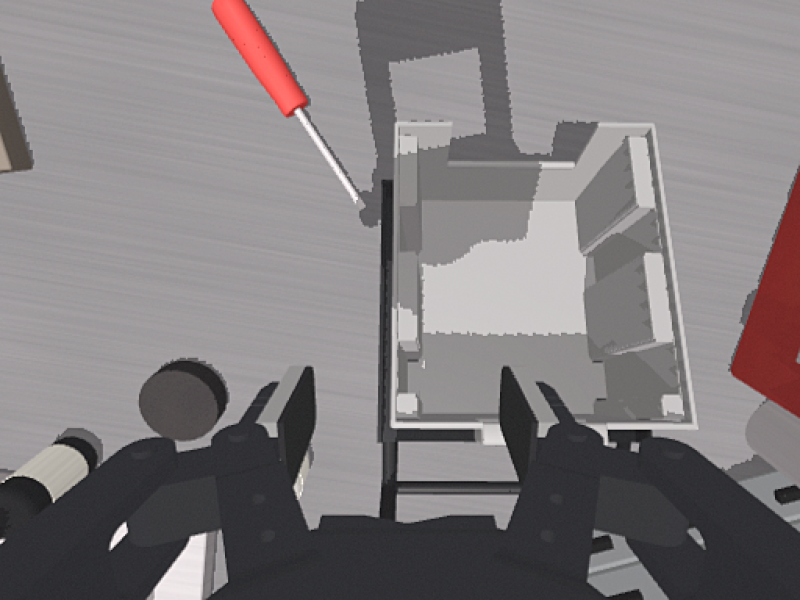

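Run:
```python
from h import *
from scipy.optimize import least_squares
ct=cam("top");cw=cam("wrist")
C=np.array([[.0935,.0825,.095],[.0935,-.0825,.095],[-.0935,.0825,.095],[-.0935,-.0825,.095]])
T=np.array([[78.9,212.5],[141.2,201.8],[99.7,274.2],[157.4,262]])
S=np.array([[695,428],[385,428],[655,124],[395,123]])/1.5625
def pose(p): return R.from_euler('ZY',[p[3],-p[4]]).as_matrix(),p[:3]
def f(p,w=False):
    Rm,t=pose(p);P=C@Rm.T+t
    return np.r_[(w2pix(ct,P)-T).ravel(),(w2pix(cw,P)-S).ravel(),(p[4]-np.radians(30))*100]
r=least_squares(f,[.5,.32,.1,.2,.52],loss='soft_l1')
print(r.x[:3].round(4),np.degrees(r.x[3:]).round(2),f(r.x).round(1))
Rm,t=pose(r.x)
for n,q in(("grip",[.096,0,.08]),("ledge+y x18",[.018,.0755,.088]),("ledge-y",[.018,-.0755,.095]),("ledge-y-deep",[.018,-.0745,.08])): print(n,(Rm@q+t).round(4))
```

```text
[0.5243 0.3271 0.0737] [ 9.41 30.01] [-0.7  0.   0.1 -1.7 -0.1  0.6  1.8  0.7  0.1  1.4  2.  -0.7 -0.7  0.5
 -0.6 -0.9  0. ]
grip [0.5668 0.3342 0.191 ]
ledge+y x18 [0.4839 0.397  0.1589]
ledge-y [0.5051 0.2474 0.165 ]
ledge-y-deep [0.5124 0.2496 0.152 ]
```

Request:
play_rows --pt "0.002 0 -0.03" --pt "0 0 -0.04" --pt "0 0 -0.03" --pt "0 0 -0.022" --pt "0 0 -0.02" --pt "0 0 0" --pt "0 0 0" --turn '[-0.8,0,0,0,0,0,0]' --hand 0.045

```text
time: 11.75
tool_pos: [0.5103, 0.2484, 0.1595]
tool_rot: [0.001, -0.079, 0.997, 0.0]
contact_force: [0.2, -0.4, -0.1]
gripper_width: 0.53
grasp_force: 0.0
```

Request:
play_rows --pt "0 0 0" --pt "0 0 0" --pt "0 0 0" --pt "0 0 0" --pt "0 0 0" --turn '[0,0,0,0,0]' --hand 0.0

```text
time: 12.38
tool_pos: [0.5102, 0.2494, 0.1604]
tool_rot: [0.001, -0.08, 0.997, 0.001]
contact_force: [-3.1, -0.6, 5.6]
gripper_width: 0.164
grasp_force: 59.4
```

Request:
play_rows --pt "-0.005 -0.001 0.0087" --pt "-0.005 -0.001 0.0087" --pt "-0.005 -0.001 0.0087" --pt "-0.005 -0.001 0.0087" --pt "-0.01 -0.001 0.017" --pt "-0.02 -0.002 0.02" --pt "-0.02 -0.002 0.02" --pt "0 0 0" --turn '[0,0,0,0,0,0,0,0]'

```text
time: 13.38
tool_pos: [0.4394, 0.2399, 0.2532]
tool_rot: [0.002, -0.08, 0.997, 0.001]
contact_force: [0.2, 0.4, -2.4]
gripper_width: 0.157
grasp_force: 59.3
```

Run:
```python
from h import *
c,im=snap("wrist","w5")
cs,i2=snap("side","s5")
s=state();print(s["time"],s["tool_pos"],s["contact_force"],s["ft_torque"],s["gripper_width"])
v=np.hstack([cv2.resize(im,(400,300)),cv2.resize(i2[150:384,130:442],(400,300))]);cv2.imwrite("pics/v5.png",v[:,:,::-1])
```

```text
13.475 [0.43944167 0.23949112 0.25062588] [-7.48221388e-01  5.06184704e-04 -3.01832827e+00] [-0.2561546  -0.02389112 -0.01243595] 0.15844854261075275
```

View pics/v5.png

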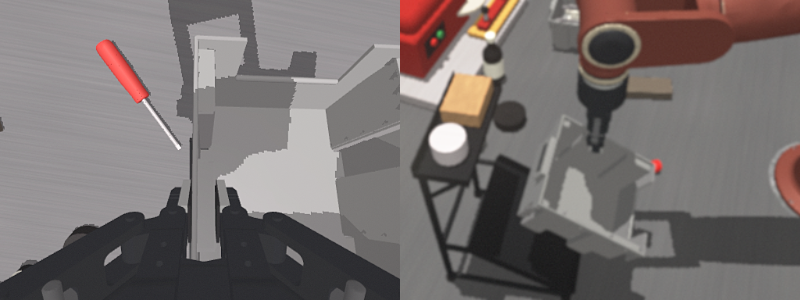

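Request:
play_rows --pt "-0.047 0.0076 0" --pt "-0.047 0.0076 -0.01" --pt "-0.047 0.0076 -0.03" --pt "-0.047 0.0076 -0.03" --pt "0 0 -0.03" --pt "0 0 -0.01" --pt "0 0 -0.005" --pt "0 0 0" --turn '[0,0,0,0,0,0,0,0]'

```text
time: 14.48
tool_pos: [0.2524, 0.2703, 0.1362]
tool_rot: [0.0, -0.079, 0.997, 0.001]
contact_force: [-0.2, 0.3, -1.9]
gripper_width: 0.157
grasp_force: 62.3
```

Request:
play_rows --pt "0 0 -0.006" --pt "0.0105 0.0017 -0.005" --pt "0.0105 0.0017 -0.005" --pt "0 0 0" --turn '[0,0,0,0]'

```text
time: 14.98
tool_pos: [0.276, 0.2744, 0.1228]
tool_rot: [0.003, -0.079, 0.997, 0.001]
contact_force: [2.5, -3.8, 7.8]
gripper_width: 0.153
grasp_force: 69.6
```

Request:
play_rows --pt "0.01 0.0016 -0.007" --pt "0.01 0.0016 -0.007" --pt "0.008 0.0013 -0.008" --pt "0.008 0.0013 -0.008" --pt "0 0 -0.002" --pt "0 0 0" --turn '[0,0,0,0,0,0]'

```text
time: 15.72
tool_pos: [0.3131, 0.2803, 0.0918]
tool_rot: [0.004, -0.079, 0.997, 0.001]
contact_force: [3.0, -7.3, 11.4]
gripper_width: 0.156
grasp_force: 77.8
```

Request:
play_rows --pt "0 0 0" --pt "0 0 0" --pt "0 0 0" --pt "0 0 0" --turn '[0,0,0,0]' --hand 0.045

```text
time: 16.23
tool_pos: [0.3085, 0.2792, 0.0871]
tool_rot: [-0.0, -0.08, 0.997, -0.0]
contact_force: [0.4, 0.3, 0.7]
gripper_width: 0.525
grasp_force: 0.0
```

Request:
play_rows --pt "0 0 0.04" --pt "0 0 0.055" --pt "0 0 0.06" --pt "0 0.02 0.06" --pt "0 0.02 0" --pt "0 0 0" --pt "0 0 0" --turn '[0,0,0,0,0,0,0]'

```text
time: 17.1
tool_pos: [0.3082, 0.3183, 0.3002]
tool_rot: [-0.001, -0.08, 0.997, -0.001]
contact_force: [0.2, 0.3, -0.2]
gripper_width: 0.524
grasp_force: 0.0
```

Run:
```python
from h import *
c,im=snap("wrist","w6")
s=state();print(s["time"],s["tool_pos"])
ds=trace("wrist","tote_up")
for d in ds[:2]:
    m=d["region"].astype(np.uint8);print(d["p"],m.sum(),d["location"])
m=ds[0]["region"].astype(np.uint8);np.save("m6.npy",m)
for r in range(20,330,25):
    u=np.nonzero(m[r])[0]; print(r,(u.min(),u.max(),len(u)) if len(u) else None)
k=max(cv2.findContours(m,0,2)[0],key=cv2.contourArea);print(cv2.approxPolyDP(k,5,True)[:,0].tolist())
```

```text
17.15 [0.30821479 0.31816928 0.30015806]
0.67 24850 [292.3, 151.3]
20 None
45 None
70 (np.int64(214), np.int64(373), 83)
95 (np.int64(215), np.int64(371), 157)
120 (np.int64(216), np.int64(368), 153)
145 (np.int64(217), np.int64(366), 150)
170 (np.int64(218), np.int64(363), 146)
195 (np.int64(219), np.int64(361), 143)
220 (np.int64(220), np.int64(359), 140)
245 None
270 None
295 None
320 None
[[216, 64], [220, 231], [259, 231], [265, 238], [301, 238], [308, 230], [357, 232], [374, 65], [253, 72], [245, 64]]
```

```bash
cat >> h.py <<'E'
from scipy.optimize import least_squares
CR=np.array([[.0935,.0825,.095],[.0935,-.0825,.095],[-.0935,.0825,.095],[-.0935,-.0825,.095]])
def fitrim(c,S,z0=0.,x0=(.3,.35,.1)):  # S: rear+y, rear-y, front+y, front-y ; x,y,yaw at known height
    def f(p):
        P=CR@R.from_euler('z',p[2]).as_matrix().T+[p[0],p[1],z0]
        return (w2pix(c,P)-S).ravel()
    r=least_squares(f,x0); return r.x,f(r.x).round(1)
E
python3 - <<'E'
from h import *
c=cam("wrist")
p,e=fitrim(c,np.array([[358,231.5],[220,231.5],[374,64],[213.7,64]]));print(p[:2],np.degrees(p[2]),e)
print(pix2w(c,[[283,236]],.095))
for q in([.020,-.0755],[.015,-.0755],[.096,0]): print(q,p[:2]+R.from_euler('z',p[2]).as_matrix()[:2,:2]@q)
E
```

```text
[0.2821711  0.34883653] 9.074855948361806 [ 0.1  1.  -0.   0.9  0.5 -0.7 -0.5 -0.7]
[[0.3801087  0.35733701 0.095     ]]
[0.02, -0.0755] [0.31382898 0.27743605]
[0.015, -0.0755] [0.30889157 0.27664742]
[0.096, 0] [0.37696948 0.3639781 ]
```

Request:
play_rows --pt "-0.006 0.0075 0" --pt "-0.006 0.0075 0" --pt "-0.006 0.0075 0" --pt "-0.006 0.0075 0" --pt "-0.006 0.0075 0" --pt "-0.006 0.0075 0" --pt "-0.006 0.0075 0" --pt "-0.006 0.0075 0" --turn '[-10.6,-10.6,-10.6,-10.6,-10.6,-10.6,-10.6,-10.6]'

```text
time: 18.2
tool_pos: [0.2604, 0.3784, 0.3008]
tool_rot: [-0.0, 0.616, 0.788, -0.001]
contact_force: [-0.1, -0.1, -0.4]
gripper_width: 0.524
grasp_force: 0.0
```

Request:
play_rows --pt "0 0 0" --pt "0 0 0" --pt "0 0 0" --pt "0 0 0" --pt "0 0 0" --pt "0 0 0" --pt "0 0 0" --pt "0 0 0" --turn '[-10.6,-10.6,-10.6,-10.6,-10.6,-10.6,-10.6,-10.6]'

```text
time: 19.2
tool_pos: [0.2606, 0.3782, 0.3008]
tool_rot: [0.0, 0.986, 0.166, -0.001]
contact_force: [-0.1, 0.3, -0.2]
gripper_width: 0.527
grasp_force: 0.0
```

Request:
play_rows --pt "0 0 0" --pt "0 0 0" --pt "0 0 0" --turn '[-10.6,0,0]'

```text
time: 19.58
tool_pos: [0.2606, 0.3786, 0.3012]
tool_rot: [0.0, 0.997, 0.079, -0.0]
contact_force: [-0.3, 0.0, 0.4]
gripper_width: 0.526
grasp_force: 0.0
```

Run:
```python
from h import *
c,im=snap("wrist","w7")
s=state();print(s["time"],s["tool_pos"],s["tool_rot"].round(4))
m=trace("wrist","tote_up")[0]["region"].astype(np.uint8);np.save("m7.npy",m)
for r in range(20,330,25):
    u=np.nonzero(m[r])[0]; print(r,(u.min(),u.max(),len(u)) if len(u) else None)
k=max(cv2.findContours(m,0,2)[0],key=cv2.contourArea);print(cv2.approxPolyDP(k,4,True)[:,0].tolist())
```

```text
19.625 [0.260645   0.37864507 0.30130846] [ 1.000e-04  9.969e-01  7.890e-02 -2.000e-04]
20 None
45 None
70 (np.int64(214), np.int64(372), 159)
95 (np.int64(214), np.int64(370), 157)
120 (np.int64(215), np.int64(367), 153)
145 (np.int64(217), np.int64(365), 149)
170 (np.int64(218), np.int64(362), 145)
195 (np.int64(220), np.int64(359), 140)
220 (np.int64(221), np.int64(357), 137)
245 None
270 None
295 None
320 None
[[215, 68], [222, 233], [247, 235], [254, 220], [319, 221], [328, 235], [356, 235], [372, 69], [327, 68], [322, 60], [262, 60], [257, 68]]
```

Run:
```python
from h import *
c=cam("wrist")
p,e=fitrim(c,np.array([[213.5,67.5],[372.4,67.5],[222,235],[356,235]]));print("up",p[:2],np.degrees(p[2]),e)
K=c[0];M=np.array(camera_info("wrist")["mount"])
q=2*np.arcsin(.061); Rt=np.array([[-np.cos(q),-np.sin(q),0],[-np.sin(q),np.cos(q),0],[0,0,-1]])
c3=(K,Rt@M[:3,:3],Rt@M[:3,3]+np.array([.61084,-.27053,.25891]))
p,e=fitrim(c3,np.array([[322,259.5],[170,262],[329,78],[152,80]]),x0=(.6,-.29,.12));print("low",p[:2],np.degrees(p[2]),e)
# subpixel rim edges in w3: gradient along rows / columns near the clicked edges
g=cv2.cvtColor(cv2.imread("pics/w3.png"),6).astype(int)
for r in(100,140,180,220,240):
    uL=152+(170-152)*(r-80)/182; uR=329+(322-329)*(r-78)/181
    print(r,g[r,int(uL)-4:int(uL)+6].tolist(),int(uL)-4,g[r,int(uR)-5:int(uR)+6].tolist(),int(uR)-5)
for u in(160,180,250,300,320): print(u,g[72:88,u].tolist(),g[254:270,u].tolist())
```

```text
up [0.28178004 0.34816234] 9.123106981279118 [-0.4  0.2  0.8 -0.2 -1.9  0.3  1.5 -0. ]
low [ 0.61054757 -0.28801366] 7.739963397044361 [ 0.6  2.6 -0.6  2.   2.5 -1.7 -2.6 -1.1]
100 [140, 137, 141, 179, 223, 205, 76, 99, 176, 233] 149 [226, 227, 80, 127, 231, 213, 165, 139, 140, 140, 142] 323
140 [138, 137, 135, 155, 216, 224, 82, 90, 107, 133] 153 [96, 101, 110, 95, 131, 135, 109, 81, 84, 87, 87] 321
180 [142, 143, 136, 130, 210, 229, 133, 83, 96, 150] 157 [129, 115, 94, 125, 133, 130, 148, 146, 145, 146, 146] 320
220 [141, 141, 138, 157, 225, 221, 170, 82, 95, 112] 161 [118, 166, 106, 188, 224, 210, 140, 148, 147, 148, 146] 318
240 [147, 146, 142, 153, 212, 218, 171, 80, 106, 159] 163 [89, 162, 104, 171, 221, 222, 131, 140, 142, 143, 143] 317
160 [144, 142, 140, 143, 138, 134, 164, 217, 215, 209, 156, 99, 92, 153, 232, 221] [145, 146, 145, 144, 141, 144, 143, 144, 149, 142, 140, 141, 144, 144, 143, 142]
180 [140, 138, 143, 144, 141, 144, 181, 221, 220, 213, 115, 105, 107, 109, 111, 108] [212, 204, 90, 103, 105, 97, 145, 211, 199, 166, 143, 142, 141, 144, 139, 76]
250 [142, 140, 144, 144, 139, 141, 143, 137, 83, 86, 85, 98, 131, 134, 125, 117] [105, 106, 104, 101, 110, 154, 199, 221, 214, 211, 209, 207, 203, 201, 183, 135]
300 [144, 143, 140, 137, 170, 226, 220, 216, 160, 101, 108, 110, 109, 108, 109, 112] [37, 40, 33, 35, 36, 36, 37, 31, 35, 38, 36, 36, 38, 38, 36, 36]
320 [145, 140, 138, 144, 182, 219, 218, 210, 126, 101, 110, 176, 230, 222, 220, 220] [56, 45, 43, 44, 39, 42, 41, 39, 35, 34, 36, 39, 43, 42, 41, 43]
```

Run:
```python
from h import *
c=cam("wrist");K=c[0];M=np.array(camera_info("wrist")["mount"])
q=2*np.arcsin(.061); Rt=np.array([[-np.cos(q),-np.sin(q),0],[-np.sin(q),np.cos(q),0],[0,0,-1]])
c3=(K,Rt@M[:3,:3],Rt@M[:3,3]+np.array([.61084,-.27053,.25891]))
p,e=fitrim(c3,np.array([[321.7,261.2],[168,263.7],[330,75.6],[150,78.4]]),x0=(.6,-.29,.12));print("low",p[:2],np.degrees(p[2]),e)
```

```text
low [ 0.61010695 -0.28885562] 7.657148533002856 [ 0.1  0.5  0.5 -0.3  0.9  0.2 -1.3 -0.2]
```

Request:
play_rows --pt "0.015 -0.035 -0.03" --pt "0.015 -0.035 -0.03" --pt "0.015 -0.033 -0.02" --pt "0 0 -0.04" --pt "0 0 -0.04" --pt "0 0 -0.04" --pt "0 0 -0.021" --pt "0 0 0" --turn '[0,0,0,0,0,0,0,0]'

```text
time: 20.68
tool_pos: [0.3043, 0.275, 0.0788]
tool_rot: [0.001, 0.997, 0.078, -0.002]
contact_force: [-0.3, -0.5, 0.3]
gripper_width: 0.528
grasp_force: 0.0
```

Request:
play_rows --pt "0 0 0" --pt "0 0 0" --pt "0 0 0" --pt "0 0 0" --pt "0 0 0" --turn '[0,0,0,0,0]' --hand 0.0

```text
time: 21.3
tool_pos: [0.3071, 0.2772, 0.0836]
tool_rot: [-0.002, 0.997, 0.078, 0.002]
contact_force: [-1.8, -3.2, 7.5]
gripper_width: 0.166
grasp_force: 58.3
```

Run:
```python
from h import *
s=state();print(s["time"],s["tool_pos"],s["tool_rot"].round(4),s["contact_force"].round(1),s["gripper_width"],s["grasp_force"])
g=s["tool_pos"];U=np.array([.2818,.3482]);q=R.from_quat([*s["tool_rot"][1:],s["tool_rot"][0]]).as_matrix()[:,1]
ps=np.degrees(np.arctan2(q[1],q[0]));turn=7.66+180-9.12;d=R.from_euler('z',turn,degrees=True).as_matrix()[:2,:2]@(U-g[:2])
t=np.array([.6101,-.2889])-d;print("psi",ps,"turn",turn,"target TCP",t,"delta",t-g[:2])
```

```text
21.3 [0.30706527 0.27718434 0.08360944] [-0.0016  0.9969  0.0781  0.0016] [-1.8 -3.2  7.5] 0.16567418003630416 58.302195770156686
psi -81.04049105981346 turn 178.54 target TCP [ 0.58665235 -0.21726366] delta [ 0.27958708 -0.49444799]
```

Request:
play_rows --pt "0 0 0.015" --pt "0 0 0.045" --pt "0 0 0.06" --pt "0 0 0.06" --pt "0.0164 -0.029 0.02" --pt "0.0164 -0.029 0" --pt "0.0164 -0.029 0" --pt "0.0164 -0.029 0" --turn '[0,0,0,0,10.5,10.5,10.5,10.5]'

```text
time: 22.3
tool_pos: [0.3713, 0.1586, 0.281]
tool_rot: [0.001, 0.901, 0.433, 0.0]
contact_force: [0.7, 0.2, -3.1]
gripper_width: 0.157
grasp_force: 60.8
```

Request:
play_rows --pt "0.0164 -0.029 0" --pt "0.0164 -0.029 0" --pt "0.0164 -0.029 0" --pt "0.0164 -0.029 0" --pt "0.0164 -0.029 0" --pt "0.0164 -0.029 0" --pt "0.0164 -0.029 0" --pt "0.0164 -0.029 0" --turn '[10.5,10.5,10.5,10.5,10.5,10.5,10.5,10.5]'

```text
time: 23.3
tool_pos: [0.5024, -0.073, 0.2809]
tool_rot: [-0.0, 0.38, 0.925, -0.0]
contact_force: [1.1, 0.4, -3.5]
gripper_width: 0.157
grasp_force: 60.9
```

Request:
play_rows --pt "0.0164 -0.029 0" --pt "0.0164 -0.029 0" --pt "0.0164 -0.029 0" --pt "0.0164 -0.029 0" --pt "0.0164 -0.029 0" --pt "0 0 0" --pt "0 0 0" --pt "0 0 0" --turn '[10.5,10.5,10.5,10.5,10.5,0,0,0]'

```text
time: 24.3
tool_pos: [0.584, -0.2162, 0.2807]
tool_rot: [-0.0, -0.065, 0.998, 0.0]
contact_force: [0.4, 0.5, -2.8]
gripper_width: 0.157
grasp_force: 60.8
```

Run:
```python
from h import *
snap("side","s8");snap("wrist","w8")
s=state();q=R.from_quat([*s["tool_rot"][1:],s["tool_rot"][0]]).as_matrix()[:,1]
print(s["time"],s["tool_pos"],np.degrees(np.arctan2(q[1],q[0])),s["contact_force"].round(1),s["ft_torque"].round(2),s["gripper_width"])
for n in("wrist","side"):
  for t in("tote_up","tote_low"):
    ds=trace(n,t)
    if not ds: print(n,t,None);continue
    m=ds[0]["region"].astype(np.uint8);k=max(cv2.findContours(m,0,2)[0],key=cv2.contourArea);print(n,t,ds[0]["p"],m.sum(),cv2.approxPolyDP(k,4,True)[:,0].tolist())
```

```text
24.4 [ 0.58415683 -0.21629798  0.28080745] 97.47496022633105 [ 0.   0.4 -3.2] [0.22 0.07 0.05] 0.15940587495992867
wrist tote_up 0.68 67015 [[277, 77], [172, 77], [165, 62], [137, 51], [0, 53], [0, 362], [156, 274], [174, 270], [185, 279], [201, 276], [217, 245], [231, 239], [235, 229], [244, 231], [246, 298], [239, 329], [259, 334], [275, 330]]
wrist tote_low None
side tote_up None
side tote_low 0.87 2030 [[256, 139], [246, 157], [248, 182], [256, 188], [298, 191], [307, 145], [269, 145]]
```

Request:
play_rows --pt "0.0025 -0.001 -0.02" --pt "0 0 -0.03" --pt "0 0 -0.025" --pt "0 0 -0.014" --pt "0 0 -0.006" --pt "0 0 0" --turn '[0,0,0,0,0,0]'

```text
time: 25.35
tool_pos: [0.5871, -0.2182, 0.1857]
tool_rot: [0.0, -0.065, 0.998, -0.0]
contact_force: [0.1, 0.6, -3.0]
gripper_width: 0.158
grasp_force: 60.6
```

Request:
play_rows --pt "0 0 -0.003" --pt "0 0 -0.003" --pt "0 0 0" --turn '[0,0,0]'

```text
time: 25.72
tool_pos: [0.5871, -0.2182, 0.1799]
tool_rot: [0.0, -0.065, 0.998, -0.0]
contact_force: [0.4, 0.9, -3.0]
gripper_width: 0.158
grasp_force: 61.7
```

Request:
play_rows --pt "0 0 -0.002" --pt "0 0 -0.002" --pt "0 0 0" --turn '[0,0,0]'

```text
time: 26.1
tool_pos: [0.5877, -0.2181, 0.1777]
tool_rot: [0.001, -0.065, 0.998, -0.001]
contact_force: [-1.5, 5.3, 5.2]
gripper_width: 0.155
grasp_force: 68.5
```

Request:
play_rows --pt "0 -0.0005 -0.002" --pt "0 -0.0005 -0.002" --pt "0 0 0" --turn '[0,0,0]'

```text
time: 26.48
tool_pos: [0.5882, -0.2196, 0.1759]
tool_rot: [0.002, -0.065, 0.998, -0.002]
contact_force: [-5.1, 5.5, 12.3]
gripper_width: 0.157
grasp_force: 74.8
```

Run:
```python
from h import *
c,im=snap("wrist","w9"); cs,i2=snap("side","s9")
s=state();print(s["time"],s["tool_pos"],s["contact_force"].round(1),s["ft_torque"].round(2))
v=np.hstack([cv2.resize(im,(440,330)),cv2.resize(i2[100:220,210:340],(357,330),interpolation=3)]);cv2.imwrite("pics/v9.png",v[:,:,::-1])
```

```text
26.575 [ 0.58820754 -0.21960646  0.17591608] [-4.6  6.3 11.8] [-0.28  0.87 -0.29]
```

View pics/v9.png

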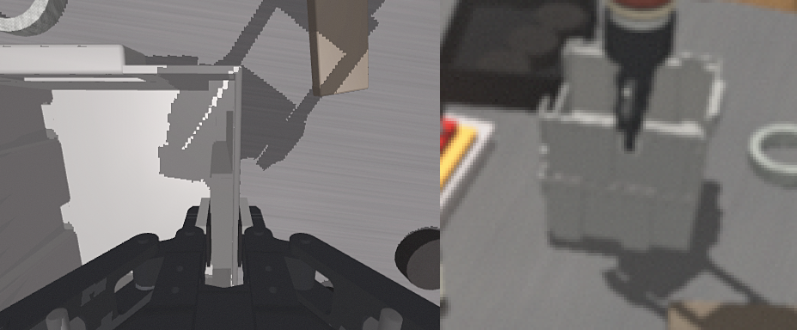

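Run:
```python
from h import *
cs=cam("side")
for z in(.088,.092):
  P=CR@R.from_euler('z',187.6,degrees=True).as_matrix().T+[.6101,-.2889,z]
  print(z,w2pix(cs,P).round(1).tolist())
P=CR@R.from_euler('z',7.66,degrees=True).as_matrix().T+[.6101,-.2889,0];print("low",w2pix(cs,P).round(1).tolist())
print("seen: far +x(world) 256.2,116.4  far -x 312,122.5  near +x 248.2,142.9 near -x 304.7,148.4")
cw=cam("wrist")
for ax in([0,0],[.03,0],[0,.03],[0,-.03]):  # roll about tote x, pitch about tote y, pivot at pinch
  Rm=R.from_euler('z',187.6,degrees=True).as_matrix();piv=np.array([.012,-.0755,.0836])
  L=R.from_euler('xy',ax).as_matrix();Q=(CR-piv)@L.T+piv
  P=Q@Rm.T+[.6101,-.2889,.0923];print(ax,w2pix(cw,P).round(1).tolist())
g=cv2.cvtColor(cv2.imread("pics/w9.png"),6)
m=trace("wrist","tote_up")[0]["region"].astype(np.uint8)
k=max(cv2.findContours(m,0,2)[0],key=cv2.contourArea);print(cv2.approxPolyDP(k,2,True)[:,0].tolist())
```

```text
0.088 [[311.6, 122.0], [305.2, 152.4], [255.8, 115.0], [244.6, 144.2]]
0.092 [[311.8, 120.9], [305.3, 151.4], [255.8, 114.0], [244.6, 143.1]]
low [[244.9, 166.2], [255.6, 136.5], [302.8, 174.5], [309.1, 143.6]]
seen: far +x(world) 256.2,116.4  far -x 312,122.5  near +x 248.2,142.9 near -x 304.7,148.4
[0, 0] [[-174.2, 78.1], [289.0, 76.4], [-30.2, 454.2], [280.6, 454.9]]
[0.03, 0] [[-192.5, 76.8], [289.9, 76.4], [-38.1, 464.5], [281.2, 454.4]]
[0, 0.03] [[-165.1, 77.8], [288.4, 76.1], [-36.2, 460.5], [281.0, 461.2]]
[0, -0.03] [[-183.6, 78.6], [289.6, 76.9], [-24.6, 448.0], [280.2, 448.7]]
[[0, 52], [0, 361], [158, 273], [176, 270], [181, 272], [185, 279], [201, 277], [212, 263], [218, 244], [224, 239], [231, 239], [235, 229], [245, 231], [246, 249], [245, 308], [240, 311], [239, 330], [257, 334], [275, 331], [281, 78], [171, 77], [166, 62], [139, 51]]
```

Request:
play_rows --pt "0 0.0005 -0.0015" --pt "0 0.0005 -0.0015" --pt "0 0 0" --turn '[0,0,0]'

```text
time: 27.0
tool_pos: [0.5886, -0.2185, 0.1747]
tool_rot: [0.002, -0.065, 0.998, -0.002]
contact_force: [-7.8, 8.6, 18.2]
gripper_width: 0.158
grasp_force: 81.2
```

Request:
play_rows --pt "0 0 0" --pt "0 0 0" --pt "0 0 0" --pt "0 0 0" --turn '[0,0,0,0]' --hand 0.035

```text
time: 27.5
tool_pos: [0.5867, -0.2182, 0.168]
tool_rot: [-0.0, -0.065, 0.998, 0.0]
contact_force: [0.3, -0.3, 0.3]
gripper_width: 0.414
grasp_force: 0.0
```

Request:
play_rows --pt "0 0 0.02" --pt "0 0 0.05" --pt "0 0 0.06" --pt "-0.02 -0.02 0.06" --pt "-0.02 -0.02 0.02" --pt "0 0 0" --pt "0 0 0" --turn '[0,0,0,0,0,0,0]'

```text
time: 28.38
tool_pos: [0.5481, -0.2565, 0.3748]
tool_rot: [-0.0, -0.065, 0.998, 0.0]
contact_force: [0.0, -0.4, -0.8]
gripper_width: 0.411
grasp_force: 0.0
```

Run:
```python
from h import *
c,im=snap("wrist","w10"); cs,i2=snap("side","s10")
s=state();print(s["time"],s["tool_pos"],s["tool_rot"].round(4))
for n in("wrist","side"):
  for t in("tote_up","tote_low"):
    ds=trace(n,t)
    if not ds: print(n,t,None);continue
    m=ds[0]["region"].astype(np.uint8);k=max(cv2.findContours(m,0,2)[0],key=cv2.contourArea);print(n,t,ds[0]["p"],m.sum(),cv2.approxPolyDP(k,3,True)[:,0].tolist())
for z in(.0835,.088):
  P=CR@R.from_euler('z',187.6,degrees=True).as_matrix().T+[.6101,-.2889,z];print(z,w2pix(c,P).round(1).tolist())
```

```text
28.475 [ 0.54810364 -0.25612323  0.37338033] [-0.0011 -0.0654  0.9979  0.001 ]
wrist tote_up 0.84 19923 [[147, 141], [146, 167], [160, 280], [172, 279], [187, 263], [198, 242], [208, 240], [214, 231], [225, 231], [227, 276], [262, 277], [266, 297], [294, 296], [293, 249], [301, 144], [259, 140], [247, 131], [196, 131], [188, 138]]
wrist tote_low 0.79 421 [[293, 136], [256, 134], [257, 139], [291, 141]]
side tote_up 0.67 2954 [[257, 117], [254, 136], [245, 143], [248, 162], [267, 169], [300, 171], [310, 147], [311, 124]]
side tote_low 0.81 1165 [[246, 158], [245, 172], [251, 187], [270, 187], [280, 192], [300, 189], [304, 165], [300, 172], [254, 167]]
0.0835 [[144.5, 141.4], [299.3, 140.8], [161.2, 293.7], [294.4, 293.3]]
0.088 [[142.9, 141.8], [299.8, 141.3], [160.0, 295.9], [294.8, 295.5]]
```

Request:
play_rows --pt "0.03 -0.015 0" --pt "0.03 -0.015 0" --pt "0 0 0" --pt "0 0 0" --turn '[0,0,0,0]'

```text
time: 29.18
tool_pos: [0.6079, -0.2866, 0.3747]
tool_rot: [-0.0, -0.065, 0.998, 0.0]
contact_force: [-0.2, 0.0, -0.1]
gripper_width: 0.411
grasp_force: 0.0
```

```bash
cat > e.py <<'E'
from h import *
c,im=snap("wrist","w11")
s=state();print(s["time"],s["tool_pos"],s["tool_rot"].round(4))
g=cv2.cvtColor(im,cv2.COLOR_RGB2GRAY).astype(float)
Rm=R.from_euler('z',187.6,degrees=True).as_matrix();ex=w2pix(c,CR@Rm.T+[.6101,-.2889,.088]);print(ex.round(1).tolist())
# upper-tote outer rim lines: outermost edge met when coming from outside along the normal
cen=ex.mean(0)
def line(a,b,name):
    d=(b-a)/np.linalg.norm(b-a);n=np.array([-d[1],d[0]]);n=n if n@(cen-a)<0 else -n  # outward
    pts=[]
    for f in np.linspace(.06,.94,23):
        p=a+f*(b-a);o=np.arange(12,-10,-.25)
        q=p+o[:,None]*n;v=cv2.remap(g.astype(np.float32),q[:,0].astype(np.float32)[None],q[:,1].astype(np.float32)[None],1)[0]
        gr=np.abs(v[4:]-v[:-4]);i=np.argmax(gr>25)
        if gr[i]>25: pts.append((f,o[i+2]))
    print(name,[(round(f,2),round(float(o),1)) for f,o in pts])
line(ex[0],ex[1],"handle end(-xw)");line(ex[1],ex[3],"pinched side(+yw)");line(ex[2],ex[0],"far side(-yw)");line(ex[3],ex[2],"scoop end(+xw)")
E
python3 e.py
```

```text
29.225 [ 0.60772033 -0.28654542  0.37509177] [-2.000e-04 -6.500e-02  9.979e-01  1.000e-04]
[[174.4, 86.1], [339.4, 85.6], [187.5, 255.2], [328.3, 254.8]]
handle end(-xw) [(np.float64(0.06), 1.2), (np.float64(0.1), 1.2), (np.float64(0.14), 1.0), (np.float64(0.18), 1.0), (np.float64(0.22), 1.0), (np.float64(0.26), 4.0), (np.float64(0.3), 4.8), (np.float64(0.34), 9.0), (np.float64(0.38), 8.8), (np.float64(0.42), 8.8), (np.float64(0.46), 10.5), (np.float64(0.5), 9.8), (np.float64(0.54), 8.5), (np.float64(0.58), 8.5), (np.float64(0.62), 8.5), (np.float64(0.66), 9.8), (np.float64(0.7), 8.2), (np.float64(0.74), 3.8), (np.float64(0.78), 4.8), (np.float64(0.82), 3.8), (np.float64(0.86), 3.8), (np.float64(0.9), -0.2), (np.float64(0.94), 0.0)]
pinched side(+yw) [(np.float64(0.06), 4.2), (np.float64(0.1), 1.5), (np.float64(0.14), 1.2), (np.float64(0.18), 1.5), (np.float64(0.22), 1.0), (np.float64(0.26), -2.0), (np.float64(0.3), -1.5), (np.float64(0.34), -3.2), (np.float64(0.38), -1.5), (np.float64(0.42), -3.2), (np.float64(0.46), -1.5), (np.float64(0.5), -3.2), (np.float64(0.54), 0.5), (np.float
[... 531 characters left out ...]
np.float64(0.5), -0.2), (np.float64(0.54), -0.5), (np.float64(0.58), -0.2), (np.float64(0.62), -0.5), (np.float64(0.66), -0.8), (np.float64(0.7), -0.5), (np.float64(0.74), -1.0), (np.float64(0.78), -0.5), (np.float64(0.82), -1.2), (np.float64(0.86), -1.0), (np.float64(0.9), -1.2), (np.float64(0.94), -1.0)]
scoop end(+xw) [(np.float64(0.06), 11.2), (np.float64(0.26), 11.5), (np.float64(0.3), 11.0), (np.float64(0.34), 10.0), (np.float64(0.38), 11.5), (np.float64(0.42), 9.0), (np.float64(0.46), 8.0), (np.float64(0.5), 9.5), (np.float64(0.54), 6.8), (np.float64(0.58), 6.5), (np.float64(0.62), 5.8), (np.float64(0.66), 4.8), (np.float64(0.7), 4.8), (np.float64(0.82), 4.8), (np.float64(0.9), 11.0)]
```

```bash
python3 -c "
from plant import *
print(job_done())"
```

```text
the job is handed in; nothing more can be done
None
```

I've handed the job in: the holder stands beside its mate in the lower tote, and the empty tote is stacked level on its ledges, handle over the scoop end and about 1 mm off centre by camera; setting the holder in pushed the lower tote about 15 mm, inside the 30 mm limit.

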